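Lock a gearbox cover on its fixture with a T-head pin

TASK

Take the T-head locking pin (the one with the flat wing handle) from the parking rack, pass its head down through the long slot in the gearbox cover on the blue fixture, and give it a quarter turn either way so that the head locks square across the slot under it. Leave the pin upright with its collar resting on the cover over the middle of the slot, and leave the other two pins parked in the rack.

Things in the scene. Friction and masses are not known exactly. Their poses are not given: they have to be found in the camera images.
- tpin_wing (a point): Centre of the black wing handle of the loose steel T-head pin, 0.25 kg; grip here. Wing 60 long (x) x 14 (y) x 28 mm high, z up. Below it: 14 mm stem; collar 52 mm across, 8 thick, underside 36 mm below this point; 14 mm round shank; T-head 64 long, parallel to the wing (x), x 16 x 12 high, underside 72 mm below. It hangs by its collar in an 80 x 32 mm slot of the rack; lift it straight up 40 mm to clear.
- cover_slot (a point): Centre of the slot's mouth on the top face of the aluminium gearbox cover on the blue fixture (fixed, foot 180 x 170 mm); 70 mm above the bench. Slot 80 mm long (x) x 32 mm wide (y), z up, through 12 mm of cover and fixture top; hollow below, 126 mm wide, 48 mm deep, so the head turns freely. Collar seated: wing centre 36 mm above this point. A round 24 mm hole lies beside it.
- knob_pin: Leave alone: straight round steel pin with a round black knob 40 mm across, 84 mm tall, collar 52 mm; origin at the centre of its underside, 36 mm below the rack's top. The rack is a plywood plate 300 x 100 mm, top 60 mm above the bench, with three equal slots in a row 95 mm apart, in any of which each pin may hang.
- hex_bolt: Leave alone: dark steel bolt with a hexagonal head 36 mm across corners, 64 mm tall, collar 52 mm, hanging in the same rack; origin at the centre of its underside, 36 mm below the rack's top.
There are look-alikes about, which are no part of the job. Of the things that look like the part that bears cover_slot, the larger one is meant. What is shaped like the part that bears tpin_wing but turquoise is not meant.

How it is judged:
By the outcome, as a careful person would: the job done as asked, in the order asked, and still so for the second after the job is handed in, with the robot touching nothing.
It also fails if it takes over 45 s, if anything falls off the work surface, if the arm or the gripper's body presses on something with over 40 N, if the wrist force passes 120 N, or if a joint passes its speed limit or range.

ROBOT

A 6-joint arm with a two-finger parallel gripper is mounted at the origin on the work surface. World frame = base frame: x ahead of the robot, y to its left, z up, the work surface at z = 0. Lengths are in m, angles in degrees, forces in N, time in s.
With the tool pointing down it reaches from about 0.4 to 0.825 m from the base axis. Payload 7 kg.
Tool frame: the origin (TCP) lies on the centre line of the jaws, within the pads' length; the fingertips stand 14 mm ahead of it and the grasp point (between the pads) lies 5 mm behind it; z points along the fingers, x is the direction in which the jaws open and shut, and the axes are right-handed (so a half turn about z gives the same grasp; the last joint's range is limited). The gripper opens to 88 mm and grips with 3 to 60 N. Pads are 19 mm wide; open, the fingers measure 130 mm over their backs; the gripper's body (78 mm by 193 mm) begins 47 mm behind the grasp point.
Start: joints at [-60.384, 20.546, 0.682, 0, -70.136, -16.507], TCP at [0.153, -0.657, 0.241] pointing down, gripper open.
Joint ranges: [-176.03, 176.03], [-82.01, 121.73], [-58.28, 71.71], [-173.87, 95.51], [-174.79, -0.11], [-173.66, 173.66]. Speed limits (degrees/s): [136.94, 136.94, 172.46, 180, 180, 180].

INTERFACE

Orientations are given as [roll, pitch, yaw] about the fixed x, y, z axes, in that order (R = Rz(yaw) Ry(pitch) Rx(roll)).
In Python, from plant import * gives the robot as it stands.
- The arm moves only by the shell command python3 -m handwheel 'ROWS' [OPENING]. ROWS is JSON, a list of rows, each a list of 2 entries, a list of its own where there are three numbers: the shift along the tool's x, y, z each as a share of 0.2 m, from -1 to 1, then the turn, a rotation vector about the tool's x, y, z each as a share of 360 degrees, from -1 to 1. In form: [[[tx, ty, tz], [ax, ay, az]], ...]. A call has 1 to 5 rows; each row is the pose to reach, as a shift and turn from the pose commanded when the call began, along the tool's axes at that moment, turning the shorter way round; what a row does not reach only later rows make up. A row lasts 1/12 s, in which the tool goes at most 41.7 mm and 7.16 degrees, less where a joint would pass 70% of its speed; a pose out of reach is approached as far as the arm can. A call with a number of a shift or a turn outside -1 to 1 is refused whole. A call with a gripper value outside its range is refused whole. OPENING is the closure, from -1 (fully open) to 1 (shut), set as the call begins (- or left out, the last holds). The fingers move at their own pace and stop on an object; the grip force is fixed at half the most. Time passes only in rows, so rows that repeat a pose let the fingers close. It gives the time, the measured TCP pose, the force and the opening at its end, in the units of the state.
- get_obs(): the state, without advancing time (a new reading comes with each control period).
- snapshot(name): name is "scene" or "top" or "wrist"; returns a dict with "color" (400x640x3 uint8, red, green, blue), "z_map" (400x640 float32, m along the optical axis (not along the pixel's ray), 0 where there is no reading), "intrinsics" (3x3 intrinsics, pixels), "rvec" (rotation vector, rad) and "tvec" (3), from world to camera coordinates, as OpenCV has them. Camera axes: x right, y down, z forward; pixel columns grow to the right and rows downward; lengths in m; the calibration is good to about 2 mm. A picture is of the moment at which its call begins.
- close_job(): hands the job in, once; it reports no verdict.
The state is a dict: "clock": time; "joint_pos": joint angles; "qvel": joint speeds; "tau": joint torques, N m; "tool_pos": TCP position; "orientation": TCP orientation; "force": force on the tool from outside, world axes, zero at the start; "moment": the same for the moment, N m; "opening": finger opening in m.
Only numpy, scipy, OpenCV 4.12 (cv2) and the standard library are available. Lean on these libraries where they do the work, as an engineer would, in place of code of your own. Each camera call takes 0.05 s, during which the arm holds its last target. There are 200 camera calls.

## Working session

There is one attempt and no reset: what is moved stays moved. The work goes in short steps, Python scripts to look and compute and a shell command to move; the robot and the scene stay as the last step left them, time stands still between calls to the robot, and variables do not carry over. Pictures are saved under pics/ and viewed, about 8 in all and at most 12, crops included, and the job is handed in when it is done.

```bash
mkdir -p pics; cat > h.py <<'E'
from plant import *
import numpy as np, cv2
def cloud(s):
    K=s["intrinsics"];R=cv2.Rodrigues(np.array(s["rvec"],float))[0];t=np.array(s["tvec"]).ravel()
    z=s["z_map"];v,u=np.indices(z.shape)
    c=np.stack([(u-K[0][2])/K[0][0]*z,(v-K[1][2])/K[1][1]*z,z],-1)
    w=(c-t)@R; w[z==0]=np.nan
    return w
E
python3 - <<'E'
from h import *
a=snapshot("top");b=snapshot("scene")
for n,s in(("top",a),("scene",b)):
    cv2.imwrite(f"pics/{n}0.png",s["color"][...,::-1]); np.savez(f"{n}0.npz",w=cloud(s),c=s["color"])
print(get_obs())
E
```

```text
{'clock': 0.1, 'joint_pos': array([-6.03830793e+01,  2.05869881e+01,  6.39762142e-01, -1.39752141e-02,
       -7.01354120e+01, -1.65059050e+01]), 'qvel': array([-0.11657462,  0.03398201,  0.13944141, -0.02694271,  0.01477458,
        0.0865651 ]), 'tau': array([-2.87544397e-03, -5.84161735e+01,  2.93750525e+01,  7.01558679e+00,
        1.01311225e-02, -6.97946643e-05]), 'tool_pos': array([ 0.15297241, -0.65702914,  0.23973767]), 'orientation': array([-1.79989117e+02, -8.29653509e-02,  1.03106250e+02]), 'force': array([ 0.07746828, -0.31848962, -0.03762159]), 'moment': array([-0.03958612, -0.01812772, -0.03035131]), 'opening': 0.08768624263264771}
```

View pics/top0.png

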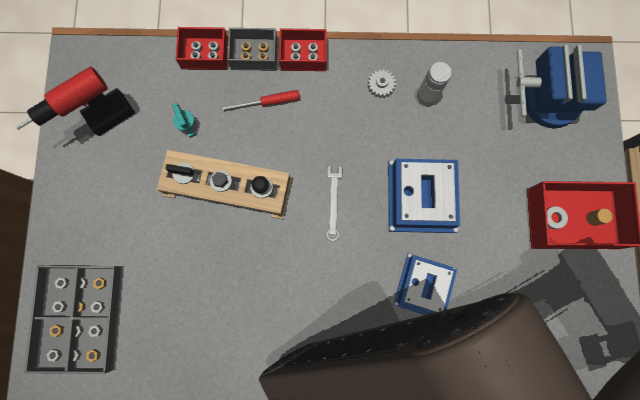

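View pics/scene0.png

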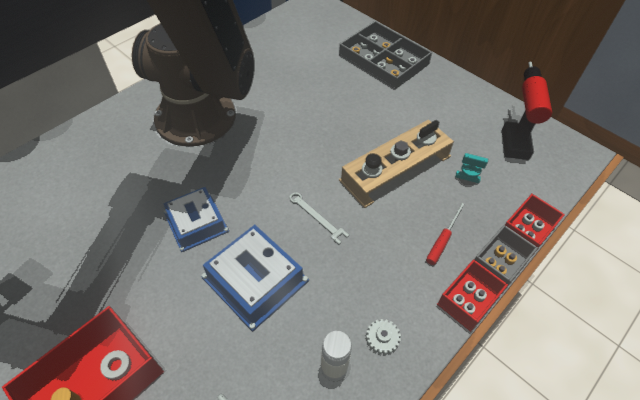

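Candidates: the black wing pin in the rack is at top (180,171). The turquoise look-alike (183,120), hex bolt (220,181) and knob pin (262,186) are not it. For the cover, the larger one at (424,195) is meant, not the smaller one at (427,285). Next I measure and check with one crop.

```bash
python3 - <<'E'
from h import *
for n in("top","scene"):
    d=np.load(n+"0.npz");w=d["w"];c=d["c"].astype(int)
    v,u=np.indices(w.shape[:2])
    r=((u>155)&(u<300)&(v>145)&(v<225)) if n=="top" else ((u>335)&(u<460)&(v>115)&(v<205))
    # wing: dark, z>0.082 in rack
    m=r&(w[...,2]>.075)&(c.max(-1)<70)
    k,l,st,ce=cv2.connectedComponentsWithStats(m.astype(np.uint8))
    for i in range(1,k):
        if st[i,4]>15:
            p=w[l==i]; zt=np.percentile(p[:,2],95); q=p[p[:,2]>zt-.006]
            print(n,"dark",ce[i].round(),st[i,4],"ztop",zt.round(4),"rect",cv2.minAreaRect((q[:,:2]*1000).astype(np.float32)),"mean",q[:,:2].mean(0).round(4))
    m=r&(abs(w[...,2]-.06)<.004); p=w[m]; print(n,"rack",cv2.minAreaRect((p[:,:2]*1000).astype(np.float32)),np.median(p[:,2]))
    r=((u>380)&(u<470)&(v>150)&(v<240)) if n=="top" else ((u>195)&(u<312)&(v>220)&(v<330))
    t=r&(abs(w[...,2]-.07)<.004); p=w[t]; print(n,"cover",cv2.minAreaRect((p[:,:2]*1000).astype(np.float32)),np.median(p[:,2]))
    bx=(cv2.boxPoints(cv2.minAreaRect((p[:,:2]*1000).astype(np.float32))))
    # holes: rasterise the top face onto a 1mm grid via homography of plane
    s=snapshot(n);K=s["intrinsics"];lo=p[:,:2].min(0)-.01
    G=np.mgrid[0:230,0:230]; P=np.stack([lo[0]+G[0]*.001,lo[1]+G[1]*.001,np.full(G[0].shape,.07)],-1).reshape(-1,3)
    px=cv2.projectPoints(P,s["rvec"],s["tvec"],np.array(K),None)[0].reshape(230,230,2).astype(np.float32)
    img=cv2.remap(s["color"],px[...,0],px[...,1],cv2.INTER_LINEAR)
    g=(img.astype(int).min(-1)<110).astype(np.uint8)
    k,l,st,ce=cv2.connectedComponentsWithStats(g)
    for i in range(1,k):
        if 200<st[i,4]<6000:
            q=np.argwhere(l==i).astype(np.float32); (cx,cy),sz,a=cv2.minAreaRect(q); print(n,"hole",(lo+np.array([cx,cy])*.001).round(4),np.round(sz,1),round(a,1),st[i,4])
    if n=="top": A=cv2.resize(img,(400,400))
    else: B=cv2.resize(img,(400,400))
t=np.load("top0.npz")["c"][145:225,150:300][...,::-1]
cv2.imwrite("pics/c1.png",np.vstack([cv2.resize(t,(800,190)),np.hstack([A,B])[...,::-1]]))
E
```

```text
top dark [180. 170.] 199 ztop 0.113 rect ((559.0394897460938, 356.7398376464844), (59.899044036865234, 12.8831205368042), 79.04942321777344) mean [0.5589 0.3564]
top dark [260. 184.] 222 ztop 0.1108 rect ((528.0455322265625, 172.12716674804688), (32.758384704589844, 32.03468704223633), 2.684192657470703) mean [0.5273 0.1708]
top dark [222. 184.] 25 ztop 0.0897 rect ((531.314453125, 260.0340576171875), (5.981780529022217, 25.03358268737793), 33.36674118041992) mean [0.5318 0.2589]
top rack ((543.1820068359375, 264.3720703125), (301.3294372558594, 101.2161865234375), 79.57723999023438) 0.060061593741481144
top cover ((521.7079467773438, -222.55767822265625), (148.97674560546875, 159.86021423339844), 89.63441467285156) 0.06945696745193704
top hole [ 0.522  -0.2229] [31. 79.] 90.0 2472
top hole [ 0.5225 -0.1764] [22. 22.] 90.0 419
scene dark [428. 129.] 164 ztop 0.1104 rect ((561.1796875, 353.68109130859375), (56.59046936035156, 12.161991119384766), 81.15477752685547) mean [0.5612 0.3522]
scene dark [400. 150.] 36 ztop 0.0856 rect ((544.8370361328125, 256.4884948730469), (30.02839469909668, 11.93221378326416), 19.947792053222656) mean [0.5468 0.2549]
scene dark [373. 161.] 172 ztop 0.1081 rect ((529.8356323242188, 164.84561157226562), (29.833332061767578, 33.4669075012207), 89.56010437011719) mean [0.5299 0.1653]
scene rack ((542.7052001953125, 261.818115234375), (302.56170654296875, 103.85154724121094), 79.44664764404297) 0.059063280837591596
scene cover ((522.6593017578125, -226.15213012695312), (148.88539123535156, 157.9183807373047), 88.21630096435547) 0.06947901283417836
scene hole [ 0.5218 -0.226 ] [30. 77.] 90.0 2328
scene hole [ 0.522  -0.1803] [21.9 21.2] 45.0 389
```

View pics/c1.png

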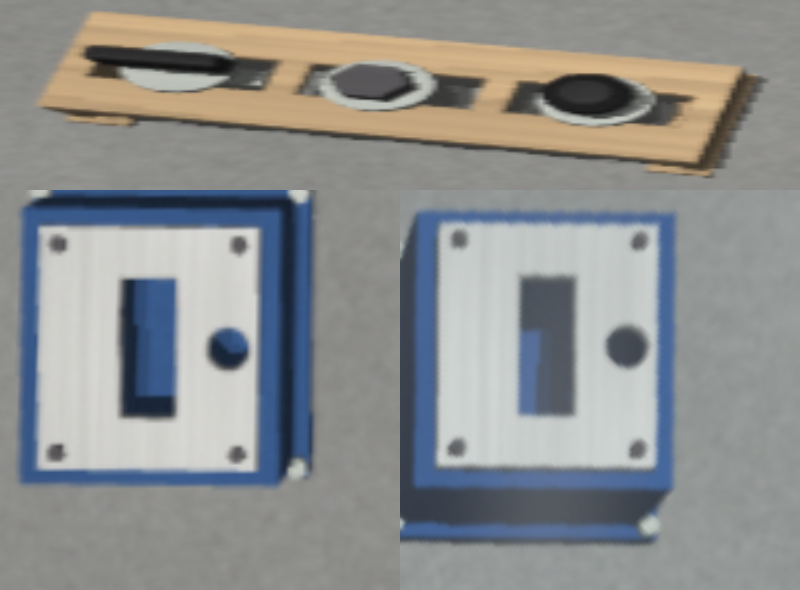

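The crop confirms the black flat wing pin in the rack's left slot (crop ~160,58). The larger cover has a slot along world x and a round hole to its +y side. I'll go above the pin and refine there.

```bash
cat > plan.py <<'E'
import sys,json
from h import *
from scipy.spatial.transform import Rotation as Ro
# args: waypoints x,y,z,yaw ; prints one row per call (shares), starting from the measured pose
o=get_obs();p=np.array(o["tool_pos"]);R=Ro.from_euler("xyz",o["orientation"],degrees=True)
for a in sys.argv[1:]:
    x,y,z,w=map(float,a.split(","));q=np.array([x,y,z]);T=Ro.from_euler("xyz",[180,0,w],degrees=True)
    d=R.inv().apply(q-p);r=(R.inv()*T).as_rotvec(degrees=True)
    print(a,json.dumps([(d/.2).round(3).tolist(),(r/360).round(4).tolist()]),"mm",round(np.linalg.norm(d)*1000),"deg",round(np.linalg.norm(r)))
    p,R=q,T
E
python3 plan.py .25,-.54,.25,115 .36,-.43,.25,125 .45,-.31,.25,135 .52,-.18,.25,145 .56,-.04,.25,155 .57,.1,.25,165 .565,.23,.25,169 .559,.33,.25,169
```

```text
.25,-.54,.25,115 [[0.461, 0.605, -0.05], [-0.0, -0.0002, -0.033]] mm 152 deg 12
.36,-.43,.25,125 [[0.266, 0.731, 0.0], [0.0, 0.0, -0.0278]] mm 156 deg 10
.45,-.31,.25,135 [[0.233, 0.713, 0.0], [0.0, 0.0, -0.0278]] mm 150 deg 10
.52,-.18,.25,145 [[0.212, 0.707, 0.0], [0.0, 0.0, -0.0278]] mm 148 deg 10
.56,-.04,.25,155 [[0.238, 0.688, 0.0], [0.0, 0.0, -0.0278]] mm 146 deg 10
.57,.1,.25,165 [[0.251, 0.656, 0.0], [-0.0, 0.0, -0.0278]] mm 140 deg 10
.565,.23,.25,169 [[0.192, 0.621, 0.0], [0.0, 0.0, -0.0111]] mm 130 deg 4
.559,.33,.25,169 [[0.125, 0.485, 0.0], [0.0, 0.0, 0.0]] mm 100 deg 0
```

```bash

python3 -m handwheel '[[[0.15,0.2,-0.02],[0,0,-0.011]],[[0.3,0.4,-0.03],[0,0,-0.022]],[[0.46,0.6,-0.05],[0,0,-0.033]],[[0.46,0.6,-0.05],[0,0,-0.033]]]' -1
python3 -m handwheel '[[[0.09,0.24,0],[0,0,-0.01]],[[0.18,0.48,0],[0,0,-0.02]],[[0.265,0.73,0],[0,0,-0.028]],[[0.265,0.73,0],[0,0,-0.028]]]'
python3 -m handwheel '[[[0.08,0.24,0],[0,0,-0.01]],[[0.16,0.48,0],[0,0,-0.02]],[[0.235,0.715,0],[0,0,-0.028]],[[0.235,0.715,0],[0,0,-0.028]]]'
python3 -m handwheel '[[[0.07,0.24,0],[0,0,-0.01]],[[0.14,0.48,0],[0,0,-0.02]],[[0.21,0.705,0],[0,0,-0.028]],[[0.21,0.705,0],[0,0,-0.028]]]'
python3 -m handwheel '[[[0.08,0.23,0],[0,0,-0.01]],[[0.16,0.46,0],[0,0,-0.02]],[[0.24,0.69,0],[0,0,-0.028]],[[0.24,0.69,0],[0,0,-0.028]]]'
python3 -m handwheel '[[[0.08,0.22,0],[0,0,-0.01]],[[0.16,0.44,0],[0,0,-0.02]],[[0.25,0.655,0],[0,0,-0.028]],[[0.25,0.655,0],[0,0,-0.028]]]'
python3 -m handwheel '[[[0.06,0.21,0],[0,0,-0.01]],[[0.13,0.42,0],[0,0,-0.01]],[[0.19,0.62,0],[0,0,-0.011]],[[0.19,0.62,0],[0,0,-0.011]]]'
python3 -m handwheel '[[[0.06,0.24,0],[0,0,0]],[[0.125,0.485,0],[0,0,0]],[[0.125,0.485,0],[0,0,0]],[[0.125,0.485,0],[0,0,0]]]'
python3 - <<'E'
from h import *
s=snapshot("wrist"); cv2.imwrite("pics/w1.png",s["color"][...,::-1]);w=cloud(s);c=s["color"].astype(int)
m=(w[...,2]>.1)&(w[...,2]<.12)&(c.max(-1)<75)
k,l,st,ce=cv2.connectedComponentsWithStats(m.astype(np.uint8))
for i in range(1,k):
    if st[i,4]>50:
        q=w[l==i]; print(ce[i].round(),st[i,4],np.percentile(q[:,2],[5,50,95]).round(4),cv2.minAreaRect((q[:,:2]*1000).astype(np.float32)),q.mean(0).round(4))
m=(abs(w[...,2]-.068)<.003); q=w[m]; print("collar", len(q), q.mean(0), q.min(0),q.max(0))
E
```

```text
clock: 0.53
tool_pos: [0.2504, -0.5383, 0.2506]
orientation: [180.0, -0.0, 115.3]
force: [-0.7, -0.5, 0.0]
opening: 0.088
clock: 0.87
tool_pos: [0.3607, -0.4287, 0.2508]
orientation: [180.0, 0.0, 125.3]
force: [0.6, 0.5, -0.5]
opening: 0.0875
clock: 1.2
tool_pos: [0.4507, -0.3075, 0.2507]
orientation: [180.0, 0.0, 135.4]
force: [-0.1, -0.8, 0.1]
opening: 0.0876
clock: 1.53
tool_pos: [0.5202, -0.1774, 0.2506]
orientation: [180.0, 0.0, 145.5]
force: [0.8, -0.3, -0.5]
opening: 0.0876
clock: 1.87
tool_pos: [0.5588, -0.0364, 0.2505]
orientation: [180.0, 0.0, 155.6]
force: [0.7, -1.4, -0.3]
opening: 0.0875
clock: 2.2
tool_pos: [0.5674, 0.1042, 0.2503]
orientation: [180.0, 0.0, 165.7]
force: [1.1, -0.6, -0.0]
opening: 0.0878
clock: 2.53
tool_pos: [0.5615, 0.2348, 0.25]
orientation: [180.0, 0.0, 169.6]
force: [-0.0, -1.5, 0.3]
opening: 0.0874
clock: 2.87
tool_pos: [0.5546, 0.333, 0.2496]
orientation: [-180.0, -0.0, 169.5]
force: [0.4, 0.1, -0.1]
opening: 0.0875
[316. 216.] 1067 [0.1075 0.1096 0.1109] ((560.11181640625, 357.8938903808594), (59.131134033203125, 13.843718528747559), 81.0129165649414) [0.5596 0.356  0.1094]
collar 3548 [0.54865001 0.28625676 0.06781807] [0.50685358 0.1783706  0.06507918] [0.72469851 0.38349178 0.07099537]
```

View pics/w1.png

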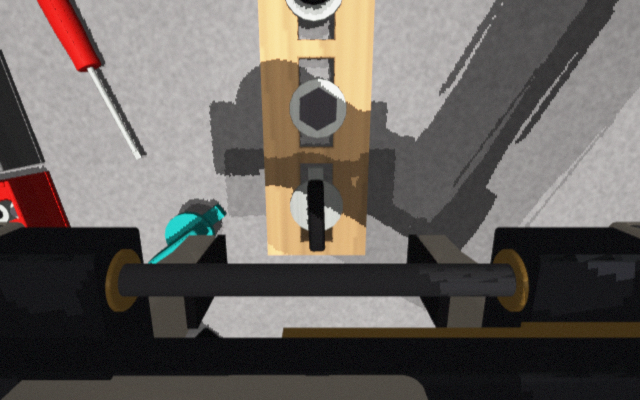

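The wrist view shows the black wing at (316,216), aligned with the rack, and the turquoise look-alike to the left. I'll part-close the jaws for clearance, then descend.

```bash
python3 plan.py .5596,.3563,.2,169.8 .5596,.3563,.091,169.8; python3 - <<'E'
from h import *
w=np.load("top0.npz")["w"][95:142,165:205].reshape(-1,3);w=w[w[:,2]>.01];print("turq",w.min(0),w.max(0))
E
```

```text
.5596,.3563,.2,169.8 [[-0.002, 0.128, 0.248], [-0.0002, -0.0001, -0.0009]] mm 56 deg 0
.5596,.3563,.091,169.8 [[-0.0, -0.0, 0.545], [0.0, 0.0, 0.0]] mm 109 deg 0
turq [0.66833733 0.34661851 0.01015169] [0.72805849 0.39942852 0.09176549]
```

```bash

python3 -m handwheel '[[[-0.002,0.064,0.12],[0,0,-0.001]],[[-0.002,0.128,0.248],[0,0,-0.001]],[[-0.002,0.128,0.248],[0,0,-0.001]],[[-0.002,0.128,0.248],[0,0,-0.001]],[[-0.002,0.128,0.248],[0,0,-0.001]]]' 0
python3 -m handwheel '[[[0,0,0.13],[0,0,0]],[[0,0,0.26],[0,0,0]],[[0,0,0.4],[0,0,0]],[[0,0,0.48],[0,0,0]],[[0,0,0.545],[0,0,0]]]' 
python3 -m handwheel '[[[0,0,0],[0,0,0]],[[0,0,0],[0,0,0]],[[0,0,0],[0,0,0]],[[0,0,0],[0,0,0]],[[0,0,0],[0,0,0]]]' 1
python3 -m handwheel '[[[0,0,0],[0,0,0]],[[0,0,0],[0,0,0]],[[0,0,0],[0,0,0]]]' 1
```

```text
clock: 3.33
tool_pos: [0.5608, 0.3538, 0.2019]
orientation: [-180.0, 0.0, 169.7]
force: [-0.3, 0.6, -0.0]
opening: 0.0595
clock: 3.75
tool_pos: [0.5606, 0.3537, 0.0921]
orientation: [180.0, 0.0, 169.7]
force: [-0.8, -0.5, 1.1]
opening: 0.0439
clock: 4.17
tool_pos: [0.5608, 0.3551, 0.0936]
orientation: [179.9, 0.1, 169.7]
force: [-2.5, 1.1, 1.2]
opening: 0.016
clock: 4.42
tool_pos: [0.5606, 0.3551, 0.0934]
orientation: [179.9, 0.1, 169.7]
force: [-1.5, -0.3, 6.4]
opening: 0.0138
```

```bash

python3 -m handwheel '[[[0,0,-0.03],[0,0,0]],[[0,0,-0.08],[0,0,0]],[[0,0,-0.15],[0,0,0]],[[0,0,-0.25],[0,0,0]],[[0,0,-0.35],[0,0,0]]]' 
python3 -m handwheel '[[[0,0,-0.1],[0,0,0]],[[0,0,-0.2],[0,0,0]],[[0,0,-0.2],[0,0,0]]]'
python3 - <<'E'
from h import *
s=snapshot("scene"); cv2.imwrite("pics/s2.png",cv2.resize(s["color"][60:260,260:580,::-1],(800,500)))
E
python3 plan.py .58,.22,.22,157 .59,.09,.22,142 .58,-.03,.22,127 .555,-.14,.22,110 .522,-.2245,.22,90
```

```text
clock: 4.83
tool_pos: [0.5599, 0.3542, 0.1626]
orientation: [-179.9, -0.1, 169.7]
force: [0.8, 1.6, -3.1]
opening: 0.0141
clock: 5.08
tool_pos: [0.562, 0.3557, 0.2074]
orientation: [179.7, 0.3, 169.7]
force: [1.0, 0.4, -1.5]
opening: 0.0137
.58,.22,.22,157 [[-0.214, -0.649, -0.077], [0.0007, 0.0004, 0.0353]] mm 138 deg 13
.59,.09,.22,142 [[-0.3, -0.579, -0.0], [-0.0, -0.0, 0.0417]] mm 130 deg 15
.58,-.03,.22,127 [[-0.33, -0.504, -0.0], [0.0, -0.0, 0.0417]] mm 120 deg 15
.555,-.14,.22,110 [[-0.364, -0.431, -0.0], [0.0, -0.0, 0.0472]] mm 113 deg 17
.522,-.2245,.22,90 [[-0.341, -0.3, -0.0], [-0.0, -0.0, 0.0556]] mm 91 deg 20
```

View pics/s2.png

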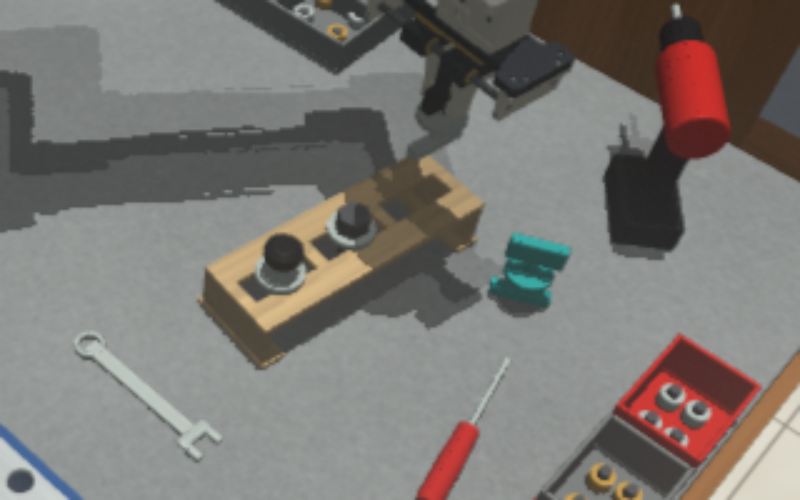

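The rack's far slot is now empty (410,200), and the knob (283,255) and hex (352,220) pins are still parked. The opening of 14 mm says the wing is held. I'll carry it to the cover.

```bash

python3 -m handwheel '[[[-0.05,-0.16,-0.03],[0,0,0.009]],[[-0.1,-0.32,-0.05],[0,0,0.018]],[[-0.16,-0.48,-0.08],[0,0,0.027]],[[-0.214,-0.65,-0.08],[0,0,0.035]]]' 
python3 -m handwheel '[[[-0.08,-0.15,0],[0,0,0.01]],[[-0.15,-0.29,0],[0,0,0.02]],[[-0.22,-0.43,0],[0,0,0.03]],[[-0.3,-0.58,0],[0,0,0.042]]]' 
python3 -m handwheel '[[[-0.08,-0.13,0],[0,0,0.01]],[[-0.16,-0.25,0],[0,0,0.02]],[[-0.24,-0.38,0],[0,0,0.03]],[[-0.33,-0.5,0],[0,0,0.042]]]' 
python3 -m handwheel '[[[-0.09,-0.11,0],[0,0,0.012]],[[-0.18,-0.22,0],[0,0,0.024]],[[-0.27,-0.33,0],[0,0,0.036]],[[-0.36,-0.43,0],[0,0,0.047]]]' 
python3 -m handwheel '[[[-0.11,-0.1,0],[0,0,0.018]],[[-0.22,-0.2,0],[0,0,0.036]],[[-0.34,-0.3,0],[0,0,0.0556]],[[-0.34,-0.3,0],[0,0,0.0556]],[[-0.34,-0.3,0],[0,0,0.0556]]]' 
python3 - <<'E'
from h import *
np.set_printoptions(precision=4,suppress=True)
ims=[]
for n in("wrist","top"):
    s=snapshot(n);w=cloud(s);c=s["color"].astype(int)
    im=s["color"][...,::-1].copy()
    if n=="wrist":
        t=(abs(w[...,2]-.07)<.004)
        print("cover px",t.sum())
        if t.sum(): p=w[t]; print(cv2.minAreaRect((p[:,:2]*1000).astype(np.float32)))
        np.savez("w3.npz",w=w,c=s["color"])
        ims.append(cv2.resize(im,(480,300)))
    else: ims.append(cv2.resize(im[130:255,340:540],(480,300)))
cv2.imwrite("pics/w3.png",np.vstack(ims))
for i in range(3): o=get_obs(); print(o["tool_pos"],o["orientation"])
E
```

```text
clock: 5.47
tool_pos: [0.579, 0.2179, 0.2178]
orientation: [-180.0, -0.0, 157.0]
force: [1.6, -0.6, -2.5]
opening: 0.0141
clock: 5.8
tool_pos: [0.5883, 0.0874, 0.2167]
orientation: [-179.9, -0.1, 141.8]
force: [0.4, -0.8, -3.2]
opening: 0.0137
clock: 6.13
tool_pos: [0.5783, -0.0321, 0.2168]
orientation: [-179.9, -0.1, 126.7]
force: [-0.1, 0.3, -2.6]
opening: 0.0138
clock: 6.47
tool_pos: [0.5526, -0.1411, 0.2167]
orientation: [-179.9, -0.1, 109.7]
force: [-0.3, 0.3, -2.7]
opening: 0.014
clock: 6.88
tool_pos: [0.5195, -0.2254, 0.2168]
orientation: [-179.9, -0.0, 89.8]
force: [-0.2, 0.5, -3.7]
opening: 0.0138
cover px 13836
((500.43316650390625, -321.2786865234375), (339.3155822753906, 104.6580810546875), 89.67637634277344)
[ 0.5205 -0.224   0.2172] [-179.9346   -0.0278   89.9491]
[ 0.5205 -0.224   0.2172] [-179.9346   -0.0278   89.9491]
[ 0.5205 -0.224   0.2172] [-179.9346   -0.0278   89.9491]
```

View pics/w3.png

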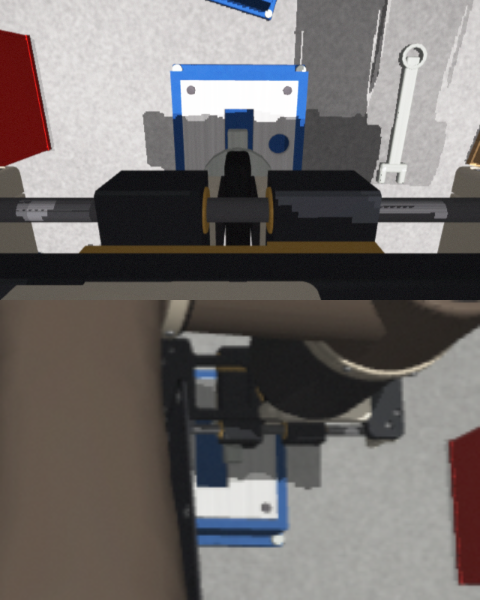

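```bash
python3 - <<'E'
from h import *
d=np.load("w3.npz");w=d["w"];c=d["c"].astype(int)
for col,row in((318,150),):
    pass
z=w[...,2]
for r in range(146,200,6):
    a=w[r,225:420]; k=abs(a[:,2]-.07)<.004
    run=np.where(k)[0]; g=np.where(np.diff(run)>8)[0]
    print(r,[(round(float(a[run[0],1]),4),round(float(a[run[0],0]),4))]+[(round(float(a[run[i],1]),4),round(float(a[run[i+1],1]),4)) for i in g],round(float(a[run[-1],1]),4))
for col in(310,316,322):
    a=w[80:160,col]; k=np.where(abs(a[:,2]-.07)<.004)[0]; print("col",col,"x top",a[k[0],0].round(4),"slot end",a[k[-1],0].round(4))
m=(z>.19)&(z<.25)&(c.max(-1)<75); m[:,:280]=0;m[:,350:]=0;m[:195]=0;m[300:]=0
for r in range(200,262,10):
    a=w[r,280:350];k=m[r,280:350]
    if k.sum(): print("wing",r,a[k].mean(0).round(4),a[k][:,1].min().round(4),a[k][:,1].max().round(4))
# collar
m=(abs(z-.193)<.004)|((z>.18)&(z<.2)); q=w[m]; print("collar",len(q),q.min(0),q.max(0))
E
```

```text
146 [(-0.2842, 0.4826), (-0.2383, -0.2059)] -0.1596
152 [(-0.2847, 0.4877), (-0.2382, -0.2059)] -0.1595
158 [(-0.2848, 0.4926), (-0.2384, -0.2059)] -0.1603
164 [(-0.2852, 0.4977), (-0.2385, -0.2058)] -0.1599
170 [(-0.2846, 0.5027), (-0.2385, -0.2058)] -0.1599
176 [(-0.2851, 0.508), (-0.2386, -0.2065)] -0.1602
182 [(-0.2851, 0.5129), (-0.2387, -0.2064), (-0.1852, -0.1674)] -0.1596
188 [(-0.2848, 0.5183), (-0.2388, -0.2064), (-0.1885, -0.1648)] -0.1599
194 [(-0.285, 0.5235), (-0.2389, -0.2063), (-0.1892, -0.1649)] -0.1601
col 310 x top 0.4518 slot end 0.4814
col 316 x top 0.4518 slot end 0.4814
col 322 x top 0.4519 slot end 0.4815
wing 200 [ 0.4966 -0.2244  0.1907] -0.2282 -0.2197
wing 210 [ 0.4923 -0.224   0.2225] -0.2307 -0.2172
wing 220 [ 0.4938 -0.224   0.231 ] -0.231 -0.2151
wing 230 [ 0.4973 -0.224   0.2328] -0.2309 -0.2171
wing 240 [ 0.5032 -0.2241  0.2281] -0.2342 -0.2138
wing 250 [ 0.507  -0.224   0.2294] -0.2345 -0.2137
wing 260 [ 0.51   -0.2241  0.2325] -0.2346 -0.2135
collar 1535 [ 0.49550235 -0.24687757  0.18345758] [ 0.51577371 -0.20113007  0.19357706]
```

The pin is held and aligned: slot centre y is −0.2223, wing −0.2240, and x agrees within 1 mm. I'll descend in stages and watch the force.

```bash

python3 -m handwheel '[[[0.008,0.003,0.08],[0,0,0]],[[0.008,0.003,0.16],[0,0,0]],[[0.008,0.003,0.24],[0,0,0]],[[0.008,0.003,0.3],[0,0,0]],[[0.008,0.003,0.35],[0,0,0]]]' 
python3 -m handwheel '[[[0,0,0.04],[0,0,0]],[[0,0,0.08],[0,0,0]],[[0,0,0.12],[0,0,0]],[[0,0,0.16],[0,0,0]],[[0,0,0.195],[0,0,0]]]' 
python3 -m handwheel '[[[0,0,0],[0,0,0]],[[0,0,0],[0,0,0]]]'
```

```text
clock: 7.4
tool_pos: [0.5214, -0.2214, 0.1465]
orientation: [-179.9, -0.0, 90.1]
force: [-0.4, -0.3, -2.8]
opening: 0.0138
clock: 7.82
tool_pos: [0.5216, -0.2225, 0.1083]
orientation: [180.0, 0.0, 89.9]
force: [-0.6, 0.3, -3.3]
opening: 0.0142
clock: 7.98
tool_pos: [0.5214, -0.2226, 0.1086]
orientation: [-180.0, 0.0, 89.9]
force: [-0.6, 0.4, -2.9]
opening: 0.0133
```

```bash

python3 -m handwheel '[[[0,0,0],[0,0,-0.017]],[[0,0,0],[0,0,-0.034]],[[0,0,0],[0,0,-0.05]],[[0,0,0],[0,0,-0.067]],[[0,0,0],[0,0,-0.0833]]]' 
python3 -m handwheel '[[[0,0,0],[0,0,-0.017]],[[0,0,0],[0,0,-0.034]],[[0,0,0],[0,0,-0.05]],[[0,0,0],[0,0,-0.067]],[[0,0,0],[0,0,-0.0833]]]' 
python3 -m handwheel '[[[0,0,0],[0,0,-0.017]],[[0,0,0],[0,0,-0.034]],[[0,0,0],[0,0,-0.05]],[[0,0,0],[0,0,-0.067]],[[0,0,0],[0,0,-0.0833]]]' 
python3 -m handwheel '[[[0,0,0.005],[0,0,0]],[[0,0,0.01],[0,0,0]],[[0,0,0.015],[0,0,0]],[[0,0,0.015],[0,0,0]],[[0,0,0.015],[0,0,0]]]'
```

```text
clock: 8.4
tool_pos: [0.522, -0.2227, 0.1097]
orientation: [179.9, 0.0, 120.2]
force: [0.3, 0.2, -2.8]
opening: 0.0135
clock: 8.82
tool_pos: [0.522, -0.2227, 0.1097]
orientation: [180.0, 0.1, 150.2]
force: [0.3, 0.3, -2.5]
opening: 0.0139
clock: 9.23
tool_pos: [0.522, -0.2227, 0.1097]
orientation: [-180.0, 0.1, -179.8]
force: [0.3, -0.2, -3.1]
opening: 0.014
clock: 9.65
tool_pos: [0.5215, -0.2226, 0.1059]
orientation: [-180.0, -0.0, 179.8]
force: [-0.4, -0.4, -3.0]
opening: 0.0135
```

Turned freely. Lowering in about 1 mm steps until contact.

```bash

python3 -m handwheel '[[[0,0,0.003],[0,0,0]],[[0,0,0.006],[0,0,0]],[[0,0,0.006],[0,0,0]]]'
python3 -m handwheel '[[[0,0,0.003],[0,0,0]],[[0,0,0.005],[0,0,0]],[[0,0,0.005],[0,0,0]]]'
python3 - <<'E'
from h import *
w=cloud(snapshot("wrist"));z=w[...,2];m=(z>.074)&(z<.086);q=w[m&(abs(w[...,1]+.2223)<.03)&(abs(w[...,0]-.52)<.03)]
print(len(q),np.percentile(q[:,2],[10,50,90]))
E
```

```text
clock: 9.9
tool_pos: [0.5215, -0.2225, 0.1046]
orientation: [180.0, -0.0, 179.9]
force: [-0.2, 0.0, -2.6]
opening: 0.014
clock: 10.15
tool_pos: [0.5215, -0.2226, 0.1036]
orientation: [180.0, -0.0, 179.9]
force: [0.5, 0.9, -3.1]
opening: 0.0138
1401 [0.07682533 0.07796972 0.07881239]
```

```bash

python3 -m handwheel '[[[0,0,0.002],[0,0,0]],[[0,0,0.004],[0,0,0]],[[0,0,0.004],[0,0,0]]]'
python3 -m handwheel '[[[0,0,0.002],[0,0,0]],[[0,0,0.004],[0,0,0]],[[0,0,0.004],[0,0,0]]]'
```

```text
clock: 10.45
tool_pos: [0.5216, -0.2227, 0.1035]
orientation: [-180.0, 0.0, 179.9]
force: [-2.2, 0.3, 3.1]
opening: 0.0142
clock: 10.7
tool_pos: [0.5216, -0.2227, 0.1034]
orientation: [-180.0, 0.0, 179.9]
force: [-4.1, 1.9, 10.1]
opening: 0.0137
```

Contact, so it is seated. I'll back off slightly, release, and retreat straight up.

```bash

python3 -m handwheel '[[[0,0,-0.003],[0,0,0]],[[0,0,-0.003],[0,0,0]]]'
python3 -m handwheel '[[[0,0,0],[0,0,0]],[[0,0,0],[0,0,0]],[[0,0,0],[0,0,0]],[[0,0,0],[0,0,0]],[[0,0,0],[0,0,0]]]' 0
python3 -m handwheel '[[[0,0,-0.05],[0,0,0]],[[0,0,-0.15],[0,0,0]],[[0,0,-0.3],[0,0,0]],[[0,0,-0.45],[0,0,0]],[[0,0,-0.6],[0,0,0]]]'
python3 -m handwheel '[[[0,0,0],[0,0,0]],[[0,0,0],[0,0,0]],[[0,0,0],[0,0,0]]]'
python3 - <<'E'
from h import *
s=snapshot("wrist");b=snapshot("scene");w=cloud(s);c=s["color"].astype(int)
cv2.imwrite("pics/f.png",np.vstack([cv2.resize(s["color"],(480,300)),cv2.resize(b["color"][100:320,140:490],(480,300))])[...,::-1])
n=(abs(w[...,0]-.522)<.06)&(abs(w[...,1]+.222)<.06)
q=w[n&(w[...,2]>.1)&(w[...,2]<.125)];print("wing",len(q),np.percentile(q[:,2],[5,50,95]),cv2.minAreaRect((q[:,:2]*1000).astype(np.float32)))
q=w[n&(abs(w[...,2]-.078)<.003)];print("collar",len(q),np.median(q[:,2]),q.min(0),q.max(0))
E
```

```text
clock: 10.87
tool_pos: [0.5216, -0.2227, 0.1034]
orientation: [-180.0, 0.0, 179.9]
force: [-2.7, 1.9, 6.1]
opening: 0.0135
clock: 11.28
tool_pos: [0.5216, -0.2226, 0.1026]
orientation: [-180.0, -0.0, 179.9]
force: [0.3, -0.3, 0.5]
opening: 0.0409
clock: 11.7
tool_pos: [0.5213, -0.2226, 0.2248]
orientation: [-180.0, 0.0, 179.9]
force: [0.1, -0.5, 0.4]
opening: 0.0438
clock: 11.95
tool_pos: [0.5213, -0.2224, 0.2231]
orientation: [180.0, 0.0, 179.9]
force: [-0.3, -0.3, -0.8]
opening: 0.0438
wing 1508 [0.11649719 0.11955376 0.12079685] ((522.236572265625, -219.64791870117188), (59.52199935913086, 13.696724891662598), 89.97277069091797)
collar 1697 0.07787432755273686 [ 0.49668411 -0.24374514  0.07543531] [ 0.54718386 -0.19542976  0.07979734]
```

View pics/f.png

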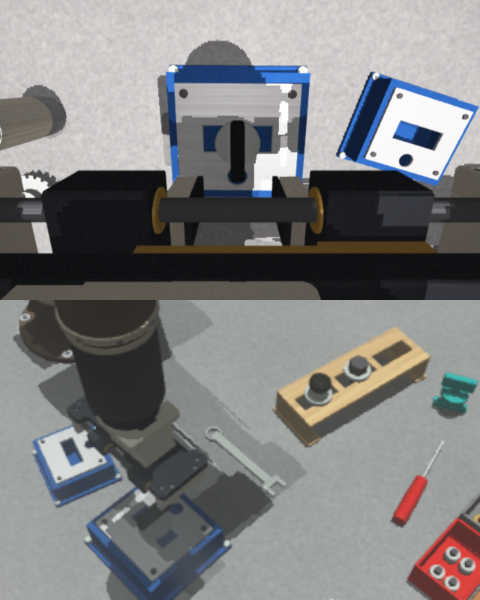

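The wrist view shows the pin upright with its wing square across the slot (237,150 in the picture). The scene view shows both other pins still parked. One relative check of the centring across the slot:

```bash
python3 - <<'E'
from h import *
w=cloud(snapshot("wrist"));z=w[...,2]
for x in(.488,.491,.553,.556):
    m=(abs(w[...,0]-x)<.0012)&(abs(w[...,1]+.222)<.035)&(abs(z-.07)<.003); y=np.sort(w[m][:,1]); i=np.argmax(np.diff(y)); print("slot y",x,y[i].round(4),y[i+1].round(4),((y[i]+y[i+1])/2).round(4))
m=(abs(w[...,1]+.222)<.012)&(abs(w[...,0]-.522)<.06)&(abs(z-.07)<.003); x=np.sort(w[m][:,0]); i=np.argmax(np.diff(x));print("slot x",x[i],x[i+1],(x[i]+x[i+1])/2)
q=w[(abs(z-.0785)<.002)&(abs(w[...,0]-.522)<.03)&(abs(w[...,1]+.222)<.03)]; print("collar",(q[:,:2].min(0)+q[:,:2].max(0))/2,np.ptp(q[:,:2],axis=0))
print("collar far edge y",q[:,1].min(),q[:,1].max(),get_obs()["force"])
E
```

```text
slot y 0.488 -0.2389 -0.2066 -0.2227
slot y 0.491 -0.239 -0.2066 -0.2228
slot y 0.553 -0.2401 -0.2072 -0.2237
slot y 0.556 -0.24 -0.207 -0.2235
slot x 0.4823720096321616 0.5619978501918654 0.5221849299120135
collar [ 0.5220851  -0.21965436] [0.05020852 0.04865024]
collar far edge y -0.24397948049844354 -0.1953292404884114 [-0.4962449   1.08393913  0.02894197]
```

```bash
python3 -c "
from plant import *
print(close_job())"
```

```text
the job is handed in; nothing more can be done
None
```

The T-head pin is locked in the larger gearbox cover, and I've handed the job in at about 12 s on the robot's clock. I lifted the black-winged pin from the rack and lowered its head through the slot. I turned it 90° with no resistance, seated it by light contact (about 10 N), released it and backed straight up.

**Last checks:**
- **Seating:** the pin stands upright. The collar's top is at 77.9 mm, where 78 mm is fully seated.
- **Lock:** the wing is within about 1° of square across the slot. The head is parallel to the wing but can't be seen under the cover.
- **Other pins:** the knob pin and hex bolt are still in the rack.
- **Contact:** the gripper is clear of everything, with the force reading near zero.

**Small disagreements:**
- **Centring:** the collar is within 0.2 mm of the slot's middle along its length, but about 2–3 mm off across its width. It still covers the slot across its full width, so I left it.
- **Wing height:** the depth reading put the wing's top at 119.6 mm in the middle of its readings, within 1 mm of the expected 120 mm.
- **Slot position:** the top and scene cameras differed by about 3 mm on where the slot is, so I relied on the wrist camera.

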